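Clear the indexer and advance its carousel one station

ROBOT

A 6-joint arm with a two-finger parallel gripper is mounted at the origin on the work surface. World frame = base frame: x ahead of the robot, y to its left, z up, the work surface at z = 0. Lengths are in mm, angles in degrees, forces in N, time in s.
With the tool pointing down it reaches from about 300 to 850 mm from the base axis. Payload 4.2 kg.
Tool frame: the origin (TCP) lies at the very end of the fingers, on their centre line; the grasp point (between the pads) lies 19 mm behind it; z points along the fingers, y is the line along which they close (so a half turn about z gives the same grasp; the last joint's range is limited). The gripper opens to 91 mm and grips with 3 to 60 N. Pads are 32 mm wide; open, the fingers measure 118 mm over their backs; the gripper's body (76 mm by 178 mm) begins 60 mm behind the grasp point.
Start: joints at [-69.5, 18.312, 89.639, -0, 72.044, -1.146], TCP at [212.108, -534.465, 213.976] pointing down, gripper open.
Joint ranges: [-177.97, 177.97], [-48.28, 115.42], [12.27, 149.76], [-77.06, 257.06], [2.81, 150.46], [-146.56, 146.56]. Speed limits (degrees/s): [147.25, 147.25, 180, 180, 180, 180].

INTERFACE

Orientations are given as [roll, pitch, yaw] about the fixed x, y, z axes, in that order (R = Rz(yaw) Ry(pitch) Rx(roll)).
In Python, from workcell import env, grab_frame gives the robot as it stands. The module is installed in compiled form; this text tells all that it offers.
- The arm moves only by the tool move_arm, never from a script. Its argument "plan" is a list of rows, each an object of numbers: "tx", "ty", "tz": the shift along the tool's x, y, z in cm; "wx", "wy", "wz": the turn, a rotation vector about the tool's x, y, z in rad. In form: [{"tx": .., "ty": .., "tz": .., "wx": .., "wy": .., "wz": ..}, ...]. A call has 1 to 12 rows; each row shifts and turns the commanded pose from where the row before left it, along the tool's axes as they then stand; what a row does not reach is not made up. A row lasts 1/12 s, in which the tool goes at most 41.7 mm and 7.16 degrees, less where a joint would pass 70% of its speed; a pose out of reach is approached as far as the arm can. A call is refused whole if a number of a shift passes 4.17 or a number of a turn 0.125, either way. A call with a gripper value outside its range is refused whole. "gripper" is the finger opening in cm, from 0 to 9.12, set as the call begins (left out, the last holds). The fingers move at their own pace and stop on an object; "force" is the grip in N (left out, the last holds). Time passes only in rows, so rows that do not move let the fingers close. It gives the time, the measured TCP pose, the force, the opening and the grip force at its end, in the units of the state.
- env.state(): the state, without advancing time (a new reading comes with each control period).
- grab_frame(name): name is "scene" or "side" or "wrist"; returns a dict with "color" (480x640x3 uint8, red, green, blue), "vfov" (degrees; the focal length in pixels is half the picture's height over the tangent of half this angle, whatever the lens; pixels are square), "cx", "cy" (the principal point, pixels), "view" (4x4, takes a point from world to camera coordinates). Camera axes: x right, y up, looking along -z (the intrinsics and any distortion apply to the point x, -y, -z); pixel columns grow to the right and rows downward; lengths in mm; the calibration is good to about 2 mm. A picture is of the moment at which its call begins. There is no depth.
- env.job_done(): hands the job in; it is judged then, once.
The state is a dict: "time_s": time; "qpos": joint angles; "qvel": joint speeds; "effort": joint torques, N m; "ee_pos": TCP position; "ee_rot": TCP orientation; "force": force on the tool from outside, world axes, zero at the start; "torque": the same for the moment, N m; "gripper_width": finger opening in mm; "gripper_force": force on a finger pad.
Only numpy, scipy, OpenCV 4.12 (cv2) and the standard library are available. Lean on these libraries where they do the work, as an engineer would, in place of code of your own. Each camera call takes 0.05 s, during which the arm holds its last target. There are 200 camera calls.

TASK

An offcut of aluminium profile has been left on the base plate of the sample indexer, in the path of its lever: first drop it in the empty scrap bin. Then swing the sprung lever by its upright handle all the way to its stop, wherever you feel that to be, so that the carousel moves on a full station, keep it there for a moment, and let the lever spring back home. Don't force the lever or lean on the frame, and leave everything else where it is.

Things in the scene. Friction and masses are not known exactly. Their poses are not given: they have to be found in the camera images.
- stand: Fixed frame of 30 mm aluminium profile on a black base plate, carrying the sample indexer. Origin: at table height, mid-width; x points away from its front (the robot's side), y left, z up. Plate: x -115 to 125, y +-185 mm, top at z = 12 mm. Posts 30 x 30 mm at x = -60 and 105, y = +-165 mm. The front is open below the beam.
- front_beam (a point): Middle of the underside of the frame's front top beam, 300 mm up: 30 mm deep (+-15 mm in the stand's x), 30 mm high, spanning the whole width, 60 mm in front of the stand's origin. A clear panel (z = 325 to 329 mm) closes the top behind it, so what lies below is reached from the front only, with the tool sloping in under the beam.
- pivot (a point): Point on the lever's vertical pivot axis, 12 mm up on the plate, 40 mm behind the stand's origin. Around it: a round grey housing (radius 44 mm, up to 32 mm above the table) and, over the carousel, a clear fixed dust cover (radius 52 mm, from 50 to 84 mm). The lever comes out between the two.
- lever_handle (a point): Centre of the top end of the lever's handle: an upright black round post, diameter 14 mm, from 44 to 94 mm above the table (this point is at 94 mm), at the free end of a flat steel arm (14 mm wide, z = 34 to 44 mm), 95 mm from the pivot.
- lever (a joint): Lever angle (rad), 0 at rest, growing counter-clockwise seen from above. At rest the arm points to the stand's front and 0.52 rad to its left; the handle swings across the front to the right. A spring pulls it home (1.5 N at the handle, 4 N at full swing). After free travel it takes the carousel along; its buffered stop lies somewhere between 0.75 and 1.1 rad, unseen, other each time.
- carousel (a joint): Turn of the carousel under the dust cover (rad): an aluminium disc of 96 mm with twelve small metal discs near its rim. 0 at the start, 0.524 when advanced one full station, at its stop. Only the lever can turn it; it stays where the lever leaves it.
- offcut: The offcut: a loose 50 x 30 x 30 mm piece of aluminium T-slot profile (60 g) lying on the base plate in the lever's path, roughly pointing front to back. Origin: centre of its underside; x along its 50 mm length, z up.
- bin: Fixed, empty grey scrap bin, an open square box 150 x 150 mm outside and 90 mm high, wall and floor 4 mm; on the left or the right of the stand. Origin: centre of its underside, z up.
- tray: Fixed low parts tray, 150 x 150 x 30 mm with four compartments, on the other side; not the bin. Origin: centre of its underside.
- screwdriver: Bystander: grey-handled screwdriver, 180 mm, lying on the table towards the robot.
- spool: Bystander: black spool, diameter 60, height 40 mm, standing on the table towards the robot. Origin: centre of its underside.
- jar: Bystander: glass jar, diameter 52, height 75 mm, on the table left of the stand. Origin: centre of its underside.
- multimeter: Bystander: yellow hand meter 150 x 80 x 35 mm lying right of the stand. Origin: centre of its underside.
- heatsink: Bystander: finned aluminium block 50 x 50 x 32 mm on the base plate, left of the housing. Origin: centre of its underside.
- diecast_box: Bystander: small aluminium box 55 x 40 x 30 mm with a brass connector, on the base plate, right of the housing. Origin: centre of its underside.
- spacer: Bystander: brass tube, diameter 22, height 25 mm, standing at the front left corner of the base plate. Origin: centre of its underside.
- bracket: Bystander: small aluminium angle bracket 28 x 28 x 28 mm at the front right corner of the base plate. Origin: centre of its underside.
There are look-alikes about, which are no part of the job. Of the things that look like the offcut, the largest one is meant.

How it is judged:
By the outcome, as a careful person would: the job done as asked, in the order asked, and still so for the second after the job is handed in, with the robot touching nothing.
It also fails if it takes over 67 s, if anything falls off the work surface, if the arm or the gripper's body presses on something with over 40 N, if the wrist force passes 120 N, or if a joint passes its speed limit or range.

## Working session

There is one attempt and no reset: what is moved stays moved. The work goes in short steps, Python scripts to look and compute and a tool call to move; the robot and the scene stay as the last step left them, time stands still between calls to the robot, and variables do not carry over. Pictures are saved under pics/ and viewed, at most 10 in all, crops included, and the job is handed in when it is done.

Besides the shell and the picture viewer there is one more tool, called by a JSON object that holds its "api" and its "payload". move_arm: Moves the arm, as the interface text tells. Its arguments: {"type":"object","properties":{"plan":{"type":"array","items":{"type":"object","properties":{"tx":{"type":"number"},"ty":{"type":"number"},"tz":{"type":"number"},"wx":{"type":"number"},"wy":{"type":"number"},"wz":{"type":"number"}}}},"gripper":{"type":"number"},"force":{"type":"number"}},"required":["plan"]}

```bash
mkdir -p pics; cat > h.py <<'E'
import numpy as np, cv2
from workcell import env, grab_frame
def save(name):
    f=grab_frame(name); 
    return f
def ray(f,u,v):
    F=240/np.tan(np.radians(f['vfov'])/2)
    V=np.array(f['view']);R=V[:3,:3];t=V[:3,3]
    d=R.T@np.array([(u-f['cx'])/F,-(v-f['cy'])/F,-1.]);return -R.T@t,d
def atz(f,u,v,z):
    o,d=ray(f,u,v);return o+d*(z-o[2])/d[2]
def proj(f,p):
    F=240/np.tan(np.radians(f['vfov'])/2)
    c=np.array(f['view'])@np.append(p,1.);return f['cx']+F*c[0]/-c[2], f['cy']-F*c[1]/-c[2]
E
python3 - <<'E'
from h import *
import pickle
fs={n:grab_frame(n) for n in("scene","side","wrist")}
pickle.dump(fs,open('fs.pkl','wb'))
for n,f in fs.items():
    cv2.imwrite(f'pics/{n}0.png',f['color'][:,:,::-1]); print(n,f['vfov'],f['cx'],f['cy'],{k:v for k,v in f.items() if k not in('color','view')}); print(np.round(ray(f,320,240),2))
print(env.state())
E
```

```text
scene 54.316042053307136 320.90677591842245 237.81091358635595 {'vfov': 54.316042053307136, 'cx': 320.90677591842245, 'cy': 237.81091358635595}
[[ 2.70430e+02  1.82960e+02  1.18911e+03]
 [ 2.40000e-01 -1.70000e-01 -9.60000e-01]]
side 54.12047372715948 317.97269486772916 242.39548929124282 {'vfov': 54.12047372715948, 'cx': 317.97269486772916, 'cy': 242.39548929124282}
[[ 4.0636e+02  8.2238e+02  8.7670e+02]
 [ 1.2000e-01 -7.5000e-01 -6.5000e-01]]
wrist 65.74105007658771 327.8258692269718 239.05538632975293 {'vfov': 65.74105007658771, 'cx': 327.8258692269718, 'cy': 239.05538632975293}
[[ 2.8274e+02 -5.0535e+02  3.8400e+02]
 [-2.6000e-01 -8.0000e-02 -9.6000e-01]]
{'time_s': 0.15, 'qpos': array([-6.95007066e+01,  1.83439991e+01,  8.96904330e+01, -2.41220281e-03,
        7.20414663e+01, -1.14768115e+00]), 'qvel': array([-0.04749701, -0.14274338, -0.19801592,  0.08697883, -0.01370578,
        0.00857234]), 'effort': array([-5.24376446e-04, -4.12775159e+01, -2.32154900e+01,  7.26502365e-02,
        4.34003596e-02, -1.00195605e-04]), 'ee_pos': array([ 211.95332523, -534.11585081,  213.30509325]), 'ee_rot': array([-1.79924071e+02,  7.73027272e-04,  2.16477204e+01]), 'force': array([ 0.0762221 ,  0.05277849, -0.01671011]), 'torque': array([ 0.00588223, -0.02944118,  0.00929594]), 'gripper_force': 0.0, 'gripper_width': 91.11714069117578}
```

View pics/scene0.png

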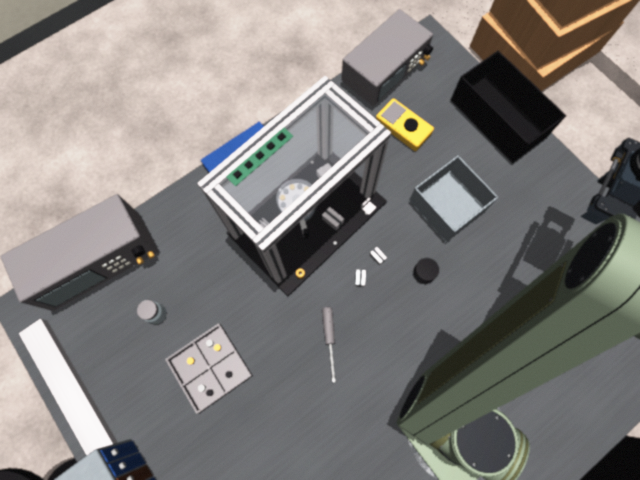

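View pics/side0.png

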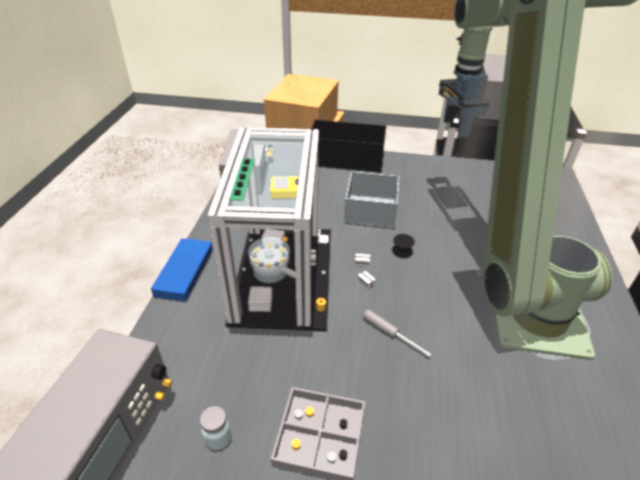

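The scene view shows the stand around (300,190), the bin at (455,195), the tray at (207,368) and the offcut at about (333,215). I'll enlarge it.

```bash
python3 - <<'E'
from h import *
import pickle
fs=pickle.load(open('fs.pkl','rb'))
c=fs['scene']['color'][150:300,200:400,::-1]
cv2.imwrite('pics/sc1.png',cv2.resize(c,None,fx=4,fy=4,interpolation=cv2.INTER_CUBIC))
c=fs['side']['color'][200:335,215:395,::-1]
cv2.imwrite('pics/si1.png',cv2.resize(c,None,fx=4.4,fy=4.4,interpolation=cv2.INTER_CUBIC))
E
```

```text
(no output)
```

View pics/sc1.png

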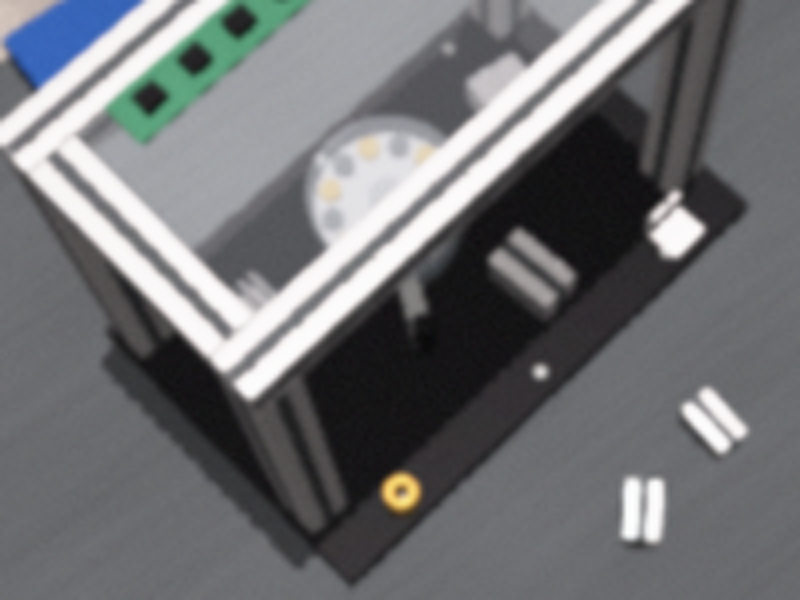

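View pics/si1.png

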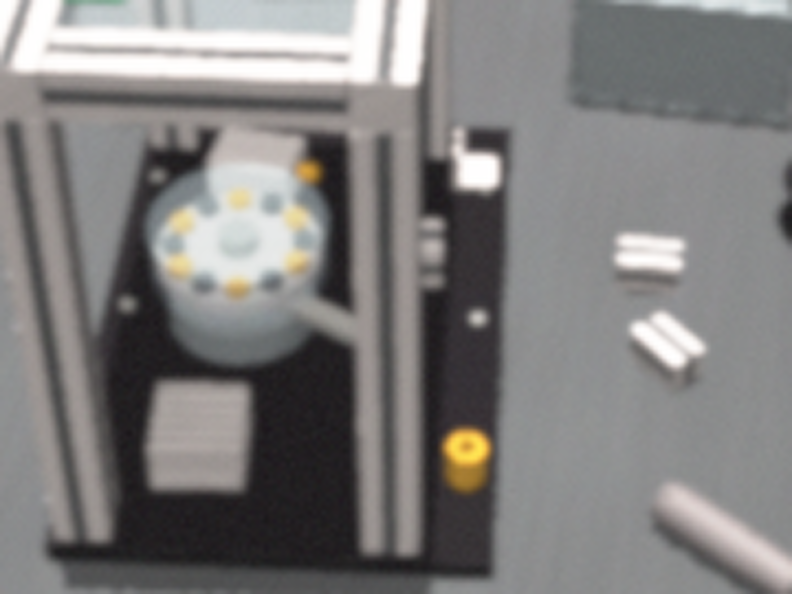

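The scene crop shows, in full-picture pixels: front plate corners at (288,296) and (386,202), the offcut top centred near (333,217), the handle near (306,232), the spacer at (300,273) and the bracket at (369,207). The bin rim is around (455,195).

```bash
python3 - <<'E'
from h import *
import pickle
np.set_printoptions(suppress=True,precision=1)
fs=pickle.load(open('fs.pkl','rb'));S=fs['scene'];D=fs['side']
def s(u,v,z): return atz(S,200+(u-1.5)/4,150+(v-1.5)/4,z)
def d(u,v,z): return atz(D,215+(u-1.7)/4.4,200+(v-1.7)/4.4,z)
fl=s(352,583,12);fr=s(746,207,12);print('front corners',fl,fr,np.linalg.norm(fl-fr))
fl2=d(490,573,12);fr2=d(508,130,12);print('side',fl2,fr2,np.linalg.norm(fl2-fr2))
m=(fl+fr+fl2+fr2)/4; e=(fl-fr+fl2-fr2);e/=np.linalg.norm(e) # left dir
x=np.array([e[1],-e[0],0]); O=m+115*x; O[2]=0
print('O',O,'xdir',x,'yaw',np.degrees(np.arctan2(x[1],x[0])))
np.savez('st.npz',O=O,x=x,y=e)
W=lambda a,b,z:O+a*x+b*e+np.array([0,0,z])
L=lambda p:np.array([(p-O)@x,(p-O)@e,p[2]])
print('beam front corner check (front-left bottom)',proj(S,W(-75,180,330)),proj(S,W(-75,-180,330)))
for c in [(488,260),(518,228),(577,272),(550,312),(532,268)]: print('off',s(*c,42),L(s(*c,42)))
print('off side',L(d(433,217,42)),L(d(433,275,42)),L(d(433,247,42)))
h=W(-40*0,0,94)
P=W(40,0,12);a=-.52
hh=W(40-95*np.cos(.52),95*np.sin(.52),94);print('handle',hh,L(hh),'px crop',(np.array(proj(S,hh))-[200,150])*4)
print('tip seen',L(s(424,325,94)))
print('cover centre',L(s(372,192,84)), L(d(238,238,70)))
print('heatsink',L(d(198,435,44)),'spacer',L(s(400,491,37)),'bracket',L(s(675,230,25)),'box',L(d(258,160,42)))
# bin rim from scene
for c in [(415,192),(456,157),(496,194),(453,234)]: print('bin',atz(S,*c,90))
print('tray',atz(S,207,368,20),'spool',atz(S,426,270,40),'screwdriver',atz(S,326,310,15),atz(S,334,380,10))
print('lookalikes',atz(S,361,277,15),atz(S,378,255,15))
E
```

```text
front corners [497.1 127.7  12. ] [ 542.9 -234.2   12. ] 364.8719731087199
side [498.4 130.8  12. ] [ 544.8 -238.9   12. ] 372.5659304576411
O [634.9 -39.2   0. ] xdir [1.  0.1 0. ] yaw 7.189237583573056
beam front corner check (front-left bottom) (np.float64(261.5858089941736), np.float64(249.22405308335388)) (np.float64(390.4736759309278), np.float64(131.7405605289115))
off [609.4 -66.4  42. ] [-28.7 -23.7  42. ]
off [615.3 -95.5  42. ] [-26.5 -53.4  42. ]
off [ 567.7 -107.4   42. ] [-75.2 -59.2  42. ]
off [556.7 -76.6  42. ] [-82.3 -27.3  42. ]
off [587.6 -85.8  42. ] [-52.7 -40.3  42. ]
off side [-70.9 -62.7  42. ] [-73.6 -10.8  42. ] [-72.3 -35.4  42. ]
handle [586.9   2.3  94. ] [-42.4  47.2  94. ] px crop [419.5 320.3]
tip seen [-45.3  47.3  94. ]
cover centre [44.8  7.2 84. ] [40.  -6.3 70. ]
heatsink [ 47.  125.2  44. ] spacer [-99.1 123.   37. ] bracket [ -96.2 -131.4   25. ] box [  42.1 -110.9   42. ]
bin [ 500.2 -280.9   90. ]
bin [ 510.2 -429.3   90. ]
bin [ 371.9 -439.8   90. ]
bin [ 358.5 -282.3   90. ]
tray [470.4 386.9  20. ] spool [ 332.8 -185.7   40. ] screwdriver [408.2  73.   15. ] [263.1 159.7  10. ]
lookalikes [421.  -49.5  15. ] [ 439.8 -121.1   15. ]
```

```bash
cat >> h.py <<'E'
from scipy.spatial.transform import Rotation as Ro
from scipy.linalg import logm, expm
def T(p,rpy):
    M=np.eye(4);M[:3,:3]=Ro.from_euler('xyz',rpy,degrees=True).as_matrix();M[:3,3]=p;return M
def cur():
    s=env.state();return T(s['ee_pos'],s['ee_rot'])
def rows(A,B,v=30,w=6):
    X=np.real(logm(np.linalg.inv(A)@B))
    r=np.array([X[2,1],X[0,2],X[1,0]])
    D=np.linalg.inv(A)@B
    n=int(max(np.ceil(max(np.linalg.norm(D[:3,3]),np.linalg.norm(X[:3,3]))/v),np.ceil(np.degrees(np.linalg.norm(r))/w),1))
    E=np.real(expm(X/n))
    print(n,'rows t(cm)',np.round(E[:3,3]/10,3),'w',np.round(Ro.from_matrix(E[:3,:3]).as_rotvec(),4))
    return n
z=np.load('st.npz') if __import__('os').path.exists('st.npz') else None
if z is not None:
    O,x,y=z['O'],z['x'],z['y']
    W=lambda a,b,c:O+a*x+b*y+np.array([0,0,c])
    L=lambda p:np.array([(p-O)@x,(p-O)@y,p[2]])
E
python3 - <<'E'
from h import *
G=T(W(-50,-41,24),[180,-30,12]); P=G.copy(); P[:3,3]-=250*G[:3,2]
print(G[:3,3],P[:3,3]); rows(cur(),P)
E
```

```text
[590.4420052  -86.17939078  24.        ] [ 468.17355511 -112.16835213  240.50635095]
17 rows t(cm) [ 2.174 -1.928  0.367] w [-0.0027  0.0307  0.0097]
```

{"api": "move_arm", "payload": {"plan": [{"tx":2.174,"ty":-1.928,"tz":0.367,"wx":-0.0027,"wy":0.0307,"wz":0.0097},{"tx":2.174,"ty":-1.928,"tz":0.367,"wx":-0.0027,"wy":0.0307,"wz":0.0097},{"tx":2.174,"ty":-1.928,"tz":0.367,"wx":-0.0027,"wy":0.0307,"wz":0.0097},{"tx":2.174,"ty":-1.928,"tz":0.367,"wx":-0.0027,"wy":0.0307,"wz":0.0097},{"tx":2.174,"ty":-1.928,"tz":0.367,"wx":-0.0027,"wy":0.0307,"wz":0.0097},{"tx":2.174,"ty":-1.928,"tz":0.367,"wx":-0.0027,"wy":0.0307,"wz":0.0097},{"tx":2.174,"ty":-1.928,"tz":0.367,"wx":-0.0027,"wy":0.0307,"wz":0.0097},{"tx":2.174,"ty":-1.928,"tz":0.367,"wx":-0.0027,"wy":0.0307,"wz":0.0097},{"tx":2.174,"ty":-1.928,"tz":0.367,"wx":-0.0027,"wy":0.0307,"wz":0.0097},{"tx":2.174,"ty":-1.928,"tz":0.367,"wx":-0.0027,"wy":0.0307,"wz":0.0097},{"tx":2.174,"ty":-1.928,"tz":0.367,"wx":-0.0027,"wy":0.0307,"wz":0.0097},{"tx":2.174,"ty":-1.928,"tz":0.367,"wx":-0.0027,"wy":0.0307,"wz":0.0097}], "gripper": 6.5}}

```text
time_s: 1.15
ee_pos: [388.1, -230.2, 212.4]
ee_rot: [179.4, -21.2, 15.0]
force: [0.0, 0.2, 0.1]
gripper_width: 65.0
gripper_force: 0.0
```

{"api": "move_arm", "payload": {"plan": [{"tx":2.174,"ty":-1.928,"tz":0.367,"wx":-0.0027,"wy":0.0307,"wz":0.0097},{"tx":2.174,"ty":-1.928,"tz":0.367,"wx":-0.0027,"wy":0.0307,"wz":0.0097},{"tx":2.174,"ty":-1.928,"tz":0.367,"wx":-0.0027,"wy":0.0307,"wz":0.0097},{"tx":2.174,"ty":-1.928,"tz":0.367,"wx":-0.0027,"wy":0.0307,"wz":0.0097},{"tx":2.174,"ty":-1.928,"tz":0.367,"wx":-0.0027,"wy":0.0307,"wz":0.0097},{},{},{}]}}

```text
schema error: expected keys tx, ty, tz, wx, wy, wz
```

```bash
python3 - <<'E'
from h import *
import pickle
f=grab_frame('wrist');pickle.dump(f,open('w1.pkl','wb'))
cv2.imwrite('pics/w1.png',f['color'][:,:,::-1])
for n,p in dict(off=W(-53,-41,42),handle=W(-42,47,94),flc=W(-115,185,12),frc=W(-115,-185,12)).items(): print(n,proj(f,p))
E
```

```text
off (np.float64(239.56599626481915), np.float64(55.87211614810121))
handle (np.float64(128.47885695917293), np.float64(-3.77779600542209))
flc (np.float64(29.28357461215785), np.float64(98.96624712633925))
frc (np.float64(369.7197295276981), np.float64(143.83153420755804))
```

View pics/w1.png

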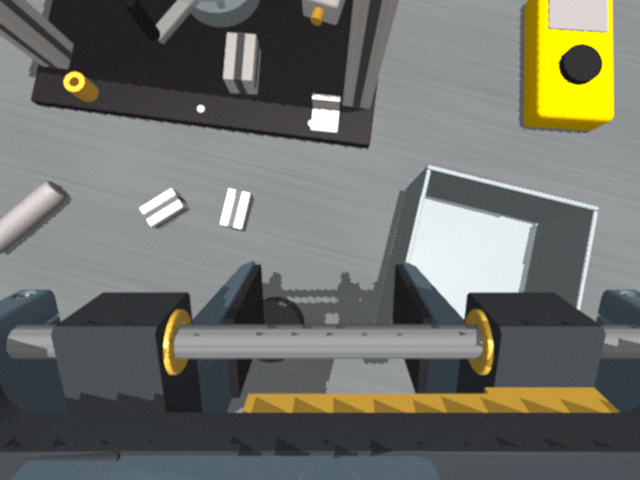

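The wrist view shows the offcut at about (242,62) and the plate corners at (35,102) and (369,146), both within a few px of prediction. The second move was refused for empty rows, so I'll resend it with zeros.

{"api": "move_arm", "payload": {"plan": [{"tx":2.174,"ty":-1.928,"tz":0.367,"wx":-0.0027,"wy":0.0307,"wz":0.0097},{"tx":2.174,"ty":-1.928,"tz":0.367,"wx":-0.0027,"wy":0.0307,"wz":0.0097},{"tx":2.174,"ty":-1.928,"tz":0.367,"wx":-0.0027,"wy":0.0307,"wz":0.0097},{"tx":2.174,"ty":-1.928,"tz":0.367,"wx":-0.0027,"wy":0.0307,"wz":0.0097},{"tx":2.174,"ty":-1.928,"tz":0.367,"wx":-0.0027,"wy":0.0307,"wz":0.0097},{"tx":0,"ty":0,"tz":0,"wx":0,"wy":0,"wz":0},{"tx":0,"ty":0,"tz":0,"wx":0,"wy":0,"wz":0},{"tx":0,"ty":0,"tz":0,"wx":0,"wy":0,"wz":0}]}}

```text
time_s: 1.87
ee_pos: [468.1, -112.8, 240.2]
ee_rot: [179.9, -29.9, 12.1]
force: [-0.2, 0.7, -0.4]
gripper_width: 64.6
gripper_force: 0.0
```

```bash
python3 - <<'E'
from h import *
import pickle
f=grab_frame('wrist');pickle.dump(f,open('w2.pkl','wb'))
c=f['color'][0:270,100:460,::-1]
cv2.imwrite('pics/w2.png',cv2.resize(c,None,fx=2.2,fy=2.2,interpolation=cv2.INTER_CUBIC))
for n,p in dict(off=W(-53,-41,42),handle=W(-42,47,94),flc=W(-115,185,12),frc=W(-115,-185,12)).items(): u=np.array(proj(f,p));print(n,u,(u-[100,0])*2.2)
E
```

```text
off [327.17270906 199.64808982] [499.77995992 439.2257976 ]
handle [238.00287082 163.29063526] [303.6063158  359.23939756]
flc [126.06946343 243.98763566] [ 57.35281956 536.77279845]
frc [449.80380019 270.71091613] [769.56836041 595.56401548]
```

View pics/w2.png

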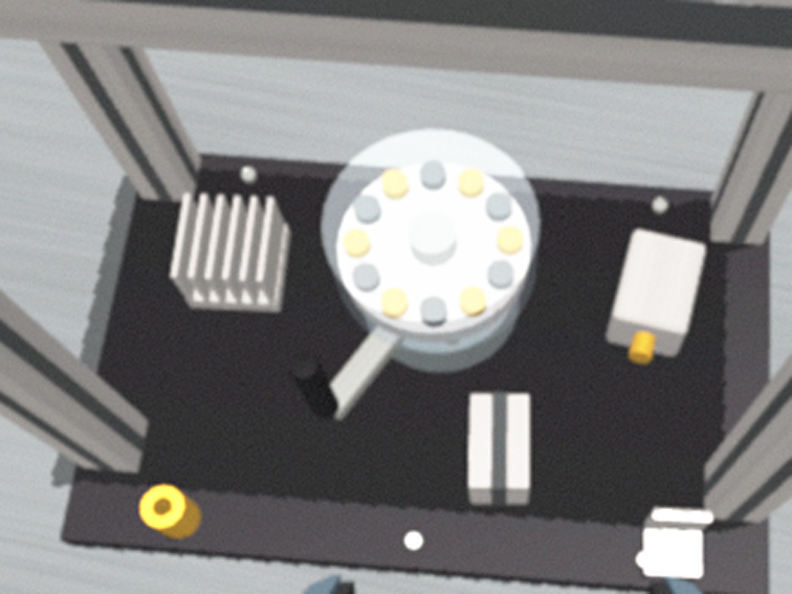

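The offcut top is centred at crop (499.5,440) and square to the tool, as predicted. The handle top is at crop (306,368). Going in along the tool axis.

```bash
python3 - <<'E'
from h import *
import pickle
f=pickle.load(open('w2.pkl','rb'));q=lambda u,v,z:L(atz(f,100+u/2.2,v/2.2,z))
print([np.round(q(*c,42),1) for c in [(470,394),(529,394),(529,487),(470,487)]],'handle',q(306,368,94),'pivot',q(432,237,80),'flc',q(62,543,12),'spacer',q(163,507,37))
G=T(W(-50,-41,24),[180,-30,12]);rows(cur(),G,v=28)
E
```

```text
[array([-30.1, -24. ,  42. ]), array([-27.6, -53.7,  42. ]), array([-76.6, -57.4,  42. ]), array([-79. , -28.5,  42. ])] handle [-46.07445652  45.3529524   94.        ] pivot [32.82875464 -1.12775221 80.        ] flc [-118.07639776  181.8802806    12.        ] spacer [-100.49726449  121.98073727   37.        ]
9 rows t(cm) [ 0.006 -0.014  2.776] w [ 0.0003  0.0001 -0.    ]
```

{"api": "move_arm", "payload": {"plan": [{"tx":0,"ty":0,"tz":2.8,"wx":0,"wy":0,"wz":0},{"tx":0,"ty":0,"tz":2.8,"wx":0,"wy":0,"wz":0},{"tx":0,"ty":0,"tz":2.8,"wx":0,"wy":0,"wz":0},{"tx":0,"ty":0,"tz":2.8,"wx":0,"wy":0,"wz":0},{"tx":0,"ty":0,"tz":2.8,"wx":0,"wy":0,"wz":0},{"tx":0,"ty":0,"tz":2.8,"wx":0,"wy":0,"wz":0},{"tx":0,"ty":-0.1,"tz":2.8,"wx":0,"wy":0,"wz":0},{"tx":0,"ty":0,"tz":2.0,"wx":0,"wy":0,"wz":0},{"tx":0,"ty":0,"tz":1.5,"wx":0,"wy":0,"wz":0},{"tx":0,"ty":0,"tz":1.0,"wx":0,"wy":0,"wz":0},{"tx":0,"ty":0,"tz":0,"wx":0,"wy":0,"wz":0},{"tx":0,"ty":0,"tz":0,"wx":0,"wy":0,"wz":0}]}}

```text
time_s: 2.92
ee_pos: [585.9, -88.1, 31.0]
ee_rot: [179.9, -29.9, 11.9]
force: [0.1, -0.2, 0.2]
gripper_width: 65.4
gripper_force: 0.0
```

```bash
python3 - <<'E'
from h import *
c=cur();print(L(c[:3,3]),env.state()['force']);G=T(W(-51,-41,24),[180,-30,12]);rows(c,G)
E
```

```text
[-54.79241392 -42.30848273  30.97756789] [ 0.05879989 -0.23471187  0.21658973]
1 rows t(cm) [-0.011 -0.1    0.799] w [ 0.002   0.0017 -0.0015]
```

{"api": "move_arm", "payload": {"plan": [{"tx":0,"ty":-0.1,"tz":0.8,"wx":0,"wy":0,"wz":0},{"tx":0,"ty":0,"tz":0,"wx":0,"wy":0,"wz":0},{"tx":0,"ty":0,"tz":0,"wx":0,"wy":0,"wz":0}]}}

```text
time_s: 3.17
ee_pos: [589.8, -85.9, 25.4]
ee_rot: [179.9, -30.0, 12.0]
force: [0.2, 0.4, -0.7]
gripper_width: 64.9
gripper_force: 0.0
```

{"api": "move_arm", "payload": {"plan": [{"tx":0,"ty":0,"tz":0,"wx":0,"wy":0,"wz":0},{"tx":0,"ty":0,"tz":0,"wx":0,"wy":0,"wz":0},{"tx":0,"ty":0,"tz":0,"wx":0,"wy":0,"wz":0},{"tx":0,"ty":0,"tz":0,"wx":0,"wy":0,"wz":0},{"tx":0,"ty":0,"tz":0,"wx":0,"wy":0,"wz":0},{"tx":0,"ty":0,"tz":0,"wx":0,"wy":0,"wz":0},{"tx":0,"ty":0,"tz":0,"wx":0,"wy":0,"wz":0},{"tx":0,"ty":0,"tz":0,"wx":0,"wy":0,"wz":0},{"tx":0,"ty":0,"tz":0,"wx":0,"wy":0,"wz":0}], "gripper": 2.0, "force": 20}}

```text
time_s: 3.92
ee_pos: [589.9, -85.3, 25.0]
ee_rot: [179.9, -30.0, 12.0]
force: [-0.9, -0.5, 2.0]
gripper_width: 29.9
gripper_force: 20.0
```

{"api": "move_arm", "payload": {"plan": [{"tx":0,"ty":0,"tz":-1.0,"wx":0,"wy":0,"wz":0},{"tx":0,"ty":0,"tz":-2.0,"wx":0,"wy":0,"wz":0},{"tx":0,"ty":0,"tz":-2.5,"wx":0,"wy":0,"wz":0},{"tx":0,"ty":0,"tz":-2.5,"wx":0,"wy":0,"wz":0},{"tx":0,"ty":0,"tz":-2.5,"wx":0,"wy":0,"wz":0},{"tx":0,"ty":0,"tz":-2.5,"wx":0,"wy":0,"wz":0},{"tx":0,"ty":0,"tz":-2.5,"wx":0,"wy":0,"wz":0},{"tx":0,"ty":0,"tz":-2.5,"wx":0,"wy":0,"wz":0},{"tx":0,"ty":0,"tz":-2.5,"wx":0,"wy":0,"wz":0},{"tx":0,"ty":0,"tz":-2.5,"wx":0,"wy":0,"wz":0},{"tx":0,"ty":0,"tz":-2.0,"wx":0,"wy":0,"wz":0},{"tx":0,"ty":0,"tz":0,"wx":0,"wy":0,"wz":0}]}}

```text
time_s: 4.92
ee_pos: [467.9, -111.7, 245.1]
ee_rot: [179.6, -30.3, 12.1]
force: [-0.2, -0.4, 0.7]
gripper_width: 30.0
gripper_force: 20.0
```

```bash
python3 - <<'E'
from h import *
s=env.state();print(s['gripper_width'],s['gripper_force']);c=cur();rows(c,T([433,-358,200],[180,0,8]),v=28)
E
```

```text
30.028260015893697 19.998803436756134
10 rows t(cm) [-0.885  2.364  0.212] w [-0.0012 -0.0529  0.0068]
```

{"api": "move_arm", "payload": {"plan": [{"tx":-0.885,"ty":2.364,"tz":0.212,"wx":-0.0012,"wy":-0.0529,"wz":0.0068},{"tx":-0.885,"ty":2.364,"tz":0.212,"wx":-0.0012,"wy":-0.0529,"wz":0.0068},{"tx":-0.885,"ty":2.364,"tz":0.212,"wx":-0.0012,"wy":-0.0529,"wz":0.0068},{"tx":-0.885,"ty":2.364,"tz":0.212,"wx":-0.0012,"wy":-0.0529,"wz":0.0068},{"tx":-0.885,"ty":2.364,"tz":0.212,"wx":-0.0012,"wy":-0.0529,"wz":0.0068},{"tx":-0.885,"ty":2.364,"tz":0.212,"wx":-0.0012,"wy":-0.0529,"wz":0.0068},{"tx":-0.885,"ty":2.364,"tz":0.212,"wx":-0.0012,"wy":-0.0529,"wz":0.0068},{"tx":-0.885,"ty":2.364,"tz":0.212,"wx":-0.0012,"wy":-0.0529,"wz":0.0068},{"tx":-0.885,"ty":2.364,"tz":0.212,"wx":-0.0012,"wy":-0.0529,"wz":0.0068},{"tx":-0.885,"ty":2.364,"tz":0.212,"wx":-0.0012,"wy":-0.0529,"wz":0.0068},{"tx":0,"ty":0,"tz":0,"wx":0,"wy":0,"wz":0},{"tx":0,"ty":0,"tz":0,"wx":0,"wy":0,"wz":0}]}}

```text
time_s: 5.92
ee_pos: [433.0, -356.9, 193.4]
ee_rot: [-179.6, 0.4, 8.0]
force: [-0.5, 0.4, -1.6]
gripper_width: 29.7
gripper_force: 20.0
```

```bash
python3 - <<'E'
from h import *
rows(cur(),T([433,-358,55],[180,0,8]),v=28)
E
```

```text
5 rows t(cm) [0.01  0.034 2.768] w [-0.0014  0.0015  0.0001]
```

{"api": "move_arm", "payload": {"plan": [{"tx":0,"ty":0,"tz":2.8,"wx":0,"wy":0,"wz":0},{"tx":0,"ty":0,"tz":2.8,"wx":0,"wy":0,"wz":0},{"tx":0,"ty":0,"tz":2.8,"wx":0,"wy":0,"wz":0},{"tx":0,"ty":0,"tz":2.4,"wx":0,"wy":0,"wz":0},{"tx":0,"ty":0,"tz":2.0,"wx":0,"wy":0,"wz":0},{"tx":0,"ty":0,"tz":1.0,"wx":0,"wy":0,"wz":0},{"tx":0,"ty":0,"tz":0,"wx":0,"wy":0,"wz":0},{"tx":0,"ty":0,"tz":0,"wx":0,"wy":0,"wz":0}]}}

```text
time_s: 6.58
ee_pos: [431.9, -356.0, 57.9]
ee_rot: [-179.7, 0.3, 8.1]
force: [-0.0, 0.1, -1.2]
gripper_width: 30.2
gripper_force: 20.0
```

{"api": "move_arm", "payload": {"plan": [{"tx":0,"ty":0,"tz":0,"wx":0,"wy":0,"wz":0},{"tx":0,"ty":0,"tz":0,"wx":0,"wy":0,"wz":0},{"tx":0,"ty":0,"tz":0,"wx":0,"wy":0,"wz":0},{"tx":0,"ty":0,"tz":0,"wx":0,"wy":0,"wz":0},{"tx":0,"ty":0,"tz":0,"wx":0,"wy":0,"wz":0},{"tx":0,"ty":0,"tz":0,"wx":0,"wy":0,"wz":0}], "gripper": 6.0}}

```text
time_s: 7.08
ee_pos: [431.8, -356.7, 58.1]
ee_rot: [-179.8, 0.3, 8.1]
force: [0.8, -0.0, -0.3]
gripper_width: 60.1
gripper_force: 0.0
```

{"api": "move_arm", "payload": {"plan": [{"tx":0,"ty":0,"tz":-2.0,"wx":0,"wy":0,"wz":0},{"tx":0,"ty":0,"tz":-3.0,"wx":0,"wy":0,"wz":0},{"tx":0,"ty":0,"tz":-3.0,"wx":0,"wy":0,"wz":0},{"tx":0,"ty":0,"tz":-3.0,"wx":0,"wy":0,"wz":0},{"tx":0,"ty":0,"tz":-3.0,"wx":0,"wy":0,"wz":0},{"tx":0,"ty":0,"tz":0,"wx":0,"wy":0,"wz":0}]}}

```text
time_s: 7.58
ee_pos: [435.3, -359.3, 204.3]
ee_rot: [179.7, -0.1, 8.0]
force: [1.4, -0.4, 0.2]
gripper_width: 60.3
gripper_force: 0.0
```

```bash
cat >> h.py <<'E'
PV=np.array([38.,-.5])
def push(a,dx=8,dy=23,zz=60,back=0):
    h=PV+95*np.array([-np.cos(.52-a),np.sin(.52-a)])
    M=T(W(h[0]+dx,h[1]+dy,zz),[180,-40,7.2]); M[:3,:3]=M[:3,:3]@Ro.from_rotvec([0,0,np.pi/2]).as_matrix()
    M[:3,3]-=back*M[:3,2]; return M
E
python3 - <<'E'
from h import *
c=cur();P=push(0,dy=37,back=220)
n=rows(c,P); X=np.real(logm(np.linalg.inv(c)@P))
for k in range(0,n+1,4): print(np.round((c@np.real(expm(X*k/n)))[:3,3]))
f=grab_frame('scene');cv2.imwrite('pics/sc2.png',cv2.resize(f['color'][140:260,380:540,::-1],None,fx=4,fy=4))
E
```

```text
17 rows t(cm) [-1.302 -2.107  0.418] w [0.0321 0.0321 0.0892]
[ 435. -359.  204.]
[ 384. -275.  189.]
[ 366. -177.  184.]
[384. -79. 193.]
[432.   4. 219.]
```

View pics/sc2.png

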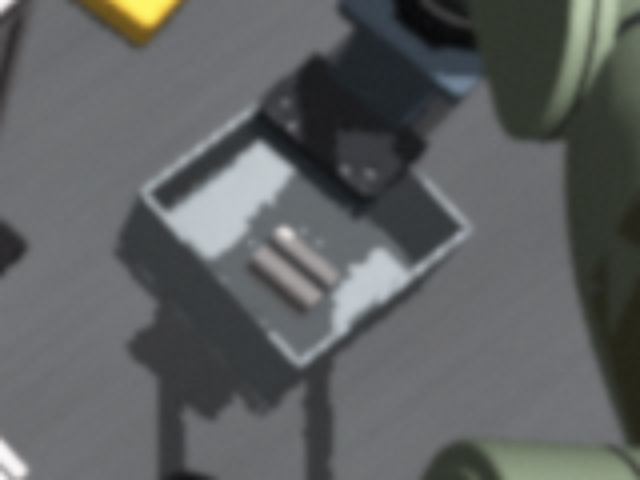

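The offcut lies flat in the bin (crop (297,270)). Now moving to the approach pose for the lever, with the gripper closed.

{"api": "move_arm", "payload": {"plan": [{"tx":-1.302,"ty":-2.107,"tz":0.418,"wx":0.0321,"wy":0.0321,"wz":0.0892},{"tx":-1.302,"ty":-2.107,"tz":0.418,"wx":0.0321,"wy":0.0321,"wz":0.0892},{"tx":-1.302,"ty":-2.107,"tz":0.418,"wx":0.0321,"wy":0.0321,"wz":0.0892},{"tx":-1.302,"ty":-2.107,"tz":0.418,"wx":0.0321,"wy":0.0321,"wz":0.0892},{"tx":-1.302,"ty":-2.107,"tz":0.418,"wx":0.0321,"wy":0.0321,"wz":0.0892},{"tx":-1.302,"ty":-2.107,"tz":0.418,"wx":0.0321,"wy":0.0321,"wz":0.0892},{"tx":-1.302,"ty":-2.107,"tz":0.418,"wx":0.0321,"wy":0.0321,"wz":0.0892},{"tx":-1.302,"ty":-2.107,"tz":0.418,"wx":0.0321,"wy":0.0321,"wz":0.0892},{"tx":-1.302,"ty":-2.107,"tz":0.418,"wx":0.0321,"wy":0.0321,"wz":0.0892},{"tx":-1.302,"ty":-2.107,"tz":0.418,"wx":0.0321,"wy":0.0321,"wz":0.0892}], "gripper": 0, "force": 20}}

```text
time_s: 8.47
ee_pos: [366.5, -123.1, 181.0]
ee_rot: [-156.1, -7.4, -45.9]
force: [0.0, 0.0, 0.1]
gripper_width: 0.2
gripper_force: 0.0
```

```bash
python3 - <<'E'
from h import *
print(np.round(env.state()['qpos']));rows(cur(),push(0,dy=37,back=220))
E
```

```text
[-40.  -3. 126.  30.  52.  76.]
7 rows t(cm) [-1.226 -2.158  0.38 ] w [0.0328 0.0336 0.0875]
```

{"api": "move_arm", "payload": {"plan": [{"tx":-1.226,"ty":-2.158,"tz":0.38,"wx":0.0328,"wy":0.0336,"wz":0.0875},{"tx":-1.226,"ty":-2.158,"tz":0.38,"wx":0.0328,"wy":0.0336,"wz":0.0875},{"tx":-1.226,"ty":-2.158,"tz":0.38,"wx":0.0328,"wy":0.0336,"wz":0.0875},{"tx":-1.226,"ty":-2.158,"tz":0.38,"wx":0.0328,"wy":0.0336,"wz":0.0875},{"tx":-1.226,"ty":-2.158,"tz":0.38,"wx":0.0328,"wy":0.0336,"wz":0.0875},{"tx":-1.226,"ty":-2.158,"tz":0.38,"wx":0.0328,"wy":0.0336,"wz":0.0875},{"tx":-1.226,"ty":-2.158,"tz":0.38,"wx":0.0328,"wy":0.0336,"wz":0.0875},{"tx":0,"ty":0,"tz":0,"wx":0,"wy":0,"wz":0},{"tx":0,"ty":0,"tz":0,"wx":0,"wy":0,"wz":0}]}}

```text
time_s: 9.22
ee_pos: [435.3, 7.8, 219.7]
ee_rot: [-142.0, -1.7, -78.6]
force: [-0.3, -0.3, -0.4]
gripper_width: 0.2
gripper_force: 0.0
```

```bash
python3 - <<'E'
from h import *
import pickle
print(np.round(env.state()['qpos']));rows(cur(),push(0,dy=37))
f=grab_frame('wrist');pickle.dump(f,open('w3.pkl','wb'));cv2.imwrite('pics/w3.png',f['color'][:,:,::-1])
h=PV+95*np.array([-np.cos(.52),np.sin(.52)]);print(proj(f,W(*h,94)),proj(f,W(38,-.5,84)))
E
```

```text
[ -9. -11. 132.  28.  25. 137.]
8 rows t(cm) [-0.104 -0.265  2.778] w [0.0041 0.0029 0.0094]
(np.float64(289.4563529609252), np.float64(181.78856898978472)) (np.float64(242.41724746708624), np.float64(125.99821614814893))
```

View pics/w3.png

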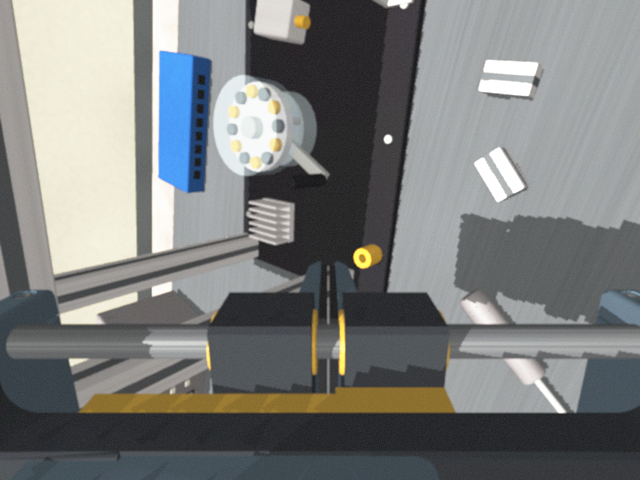

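The handle top sits near (293,182), close to the predicted (289,182), and the fingers will pass to its left. Going in halfway and checking joint 6.

{"api": "move_arm", "payload": {"plan": [{"tx":-0.1,"ty":-0.27,"tz":2.78,"wx":0.004,"wy":0.003,"wz":0.009},{"tx":-0.1,"ty":-0.27,"tz":2.78,"wx":0.004,"wy":0.003,"wz":0.009},{"tx":-0.1,"ty":-0.27,"tz":2.78,"wx":0.004,"wy":0.003,"wz":0.009},{"tx":-0.1,"ty":-0.27,"tz":2.78,"wx":0.004,"wy":0.003,"wz":0.009},{"tx":0,"ty":0,"tz":0,"wx":0,"wy":0,"wz":0},{"tx":0,"ty":0,"tz":0,"wx":0,"wy":0,"wz":0}]}}

```text
time_s: 9.77
ee_pos: [502.6, 21.2, 150.5]
ee_rot: [-140.9, -0.8, -80.5]
force: [0.3, -0.2, -0.4]
gripper_width: 0.5
gripper_force: 0.0
```

```bash
python3 - <<'E'
from h import *
print(np.round(env.state()['qpos']));c=cur();print(L(c[:3,3]));rows(c,push(0,dy=37))
E
```

```text
[ -4.   2. 134.  58.   9. 111.]
[-123.69410528   76.51350768  150.53619456]
5 rows t(cm) [-0.117 -0.201  2.508] w [0.0033 0.0029 0.0078]
```

{"api": "move_arm", "payload": {"plan": [{"tx":-0.12,"ty":-0.2,"tz":2.0,"wx":0.003,"wy":0.003,"wz":0.008},{"tx":-0.12,"ty":-0.2,"tz":2.0,"wx":0.003,"wy":0.003,"wz":0.008},{"tx":-0.12,"ty":-0.2,"tz":2.0,"wx":0.003,"wy":0.003,"wz":0.008},{"tx":0,"ty":0,"tz":0,"wx":0,"wy":0,"wz":0},{"tx":0,"ty":0,"tz":0,"wx":0,"wy":0,"wz":0}]}}

```text
time_s: 10.18
ee_pos: [525.4, 29.1, 132.4]
ee_rot: [-140.1, -0.3, -80.9]
force: [-0.2, 0.4, -0.5]
gripper_width: 0.6
gripper_force: 0.0
```

```bash
python3 - <<'E'
from h import *
print(np.round(env.state()['qpos']));c=cur();print(L(c[:3,3]));rows(c,push(0,dy=37))
E
```

```text
[ -3.   7. 134.  89.   7.  81.]
[-100.13120269   81.5039651   132.4308149 ]
4 rows t(cm) [-0.028 -0.06   2.411] w [0.0005 0.0042 0.007 ]
```

{"api": "move_arm", "payload": {"plan": [{"tx":0,"ty":0,"tz":1.0,"wx":0,"wy":0.002,"wz":0.003},{"tx":0,"ty":0,"tz":1.0,"wx":0,"wy":0.002,"wz":0.003},{"tx":0,"ty":0,"tz":1.0,"wx":0,"wy":0.002,"wz":0.003},{"tx":0,"ty":0,"tz":1.0,"wx":0,"wy":0.002,"wz":0.003},{"tx":0,"ty":0,"tz":1.0,"wx":0,"wy":0.002,"wz":0.003},{"tx":0,"ty":0,"tz":1.0,"wx":0,"wy":0.002,"wz":0.003},{"tx":0,"ty":0,"tz":1.0,"wx":0,"wy":0.002,"wz":0.003},{"tx":0,"ty":0,"tz":1.0,"wx":0,"wy":0.002,"wz":0.003},{"tx":0,"ty":0,"tz":0,"wx":0,"wy":0,"wz":0}]}}

```text
time_s: 10.93
ee_pos: [575.7, 36.9, 72.1]
ee_rot: [-140.1, -0.1, -82.5]
force: [-0.4, 0.4, -0.8]
gripper_width: 0.5
gripper_force: 0.0
```

```bash
python3 - <<'E'
from h import *
print(np.round(env.state()['qpos']));c=cur();print(L(c[:3,3]));rows(c,push(0,dy=37))
E
```

```text
[ -0.  18. 133. 153.  11.  20.]
[-49.20896785  82.9089705   72.07493611]
1 rows t(cm) [-0.073 -0.206  1.745] w [0.002  0.0027 0.005 ]
```

{"api": "move_arm", "payload": {"plan": [{"tx":-0.07,"ty":-0.1,"tz":0.9,"wx":0.001,"wy":0.001,"wz":0.003},{"tx":0,"ty":-0.1,"tz":0.85,"wx":0.001,"wy":0.001,"wz":0.003},{"tx":0,"ty":0,"tz":0,"wx":0,"wy":0,"wz":0},{"tx":0,"ty":0,"tz":0,"wx":0,"wy":0,"wz":0}]}}

```text
time_s: 11.27
ee_pos: [587.6, 39.2, 60.5]
ee_rot: [-140.0, 0.1, -82.8]
force: [-0.4, -0.7, -0.1]
gripper_width: 0.7
gripper_force: 0.0
```

```bash
python3 - <<'E'
from h import *
print(np.round(env.state()['qpos']));c=cur();print(L(c[:3,3]));rows(c,push(0,dy=37))
A=push(0,dy=37)
for a in np.arange(0,1.15,.1):
    B=push(a); d=(np.linalg.inv(A)@B)[:3,3]/10; print(round(a,2),np.round(d,2),np.round(L(B[:3,3]))); A=B
E
```

```text
[  0.  20. 132. 158.  13.  16.]
[-37.12841172  83.74677915  60.5314178 ]
1 rows t(cm) [ 0.004 -0.018  0.085] w [-0.0001  0.0006 -0.0008]
0.0 [ 1.4  0.  -0. ] [-36.  70.  60.]
0.1 [ 0.85  0.33 -0.28] [-41.  61.  60.]
0.2 [ 0.89  0.26 -0.22] [-44.  52.  60.]
0.3 [ 0.92  0.19 -0.16] [-47.  43.  60.]
0.4 [ 0.94  0.12 -0.1 ] [-48.  34.  60.]
0.5 [ 0.95  0.05 -0.04] [-49.  24.  60.]
0.6 [ 0.95 -0.02  0.02] [-49.  15.  60.]
0.7 [ 0.94 -0.09  0.08] [-47.   5.  60.]
0.8 [ 0.92 -0.17  0.14] [-45.  -4.  60.]
0.9 [ 0.9  -0.24  0.2 ] [-42. -13.  60.]
1.0 [ 0.86 -0.3   0.25] [-38. -21.  60.]
1.1 [ 0.82 -0.37  0.31] [-33. -30.  60.]
```

{"api": "move_arm", "payload": {"plan": [{"tx":0.5,"ty":0,"tz":0,"wx":0,"wy":0,"wz":0},{"tx":0.5,"ty":0,"tz":0,"wx":0,"wy":0,"wz":0},{"tx":0.4,"ty":0,"tz":0,"wx":0,"wy":0,"wz":0},{"tx":0.43,"ty":0.16,"tz":-0.14,"wx":0,"wy":0,"wz":0},{"tx":0.43,"ty":0.16,"tz":-0.14,"wx":0,"wy":0,"wz":0},{"tx":0,"ty":0,"tz":0,"wx":0,"wy":0,"wz":0},{"tx":0,"ty":0,"tz":0,"wx":0,"wy":0,"wz":0}]}}

```text
time_s: 11.85
ee_pos: [585.7, 16.4, 60.4]
ee_rot: [-140.0, 0.0, -82.8]
force: [-2.7, 1.4, 0.9]
gripper_width: 0.5
gripper_force: 1.3
```

{"api": "move_arm", "payload": {"plan": [{"tx":0.45,"ty":0.13,"tz":-0.11,"wx":0,"wy":0,"wz":0},{"tx":0.45,"ty":0.13,"tz":-0.11,"wx":0,"wy":0,"wz":0},{"tx":0.46,"ty":0.1,"tz":-0.08,"wx":0,"wy":0,"wz":0},{"tx":0.46,"ty":0.1,"tz":-0.08,"wx":0,"wy":0,"wz":0},{"tx":0,"ty":0,"tz":0,"wx":0,"wy":0,"wz":0}]}}

```text
time_s: 12.27
ee_pos: [582.2, -2.5, 60.0]
ee_rot: [-140.0, 0.0, -82.8]
force: [-2.0, 2.3, -0.0]
gripper_width: 0.4
gripper_force: 1.4
```

```bash
python3 - <<'E'
from h import *
s=env.state();c=cur();print(L(c[:3,3]),s['force']@x,s['force']@y,s['force'][2]);rows(c,push(.3))
f=grab_frame('wrist');cv2.imwrite('pics/w4.png',f['color'][:,:,::-1])
E
```

```text
[-47.6750705   43.01288442  59.97872795] -1.745821275845455 2.5190603214852225 -0.04496737535335393
1 rows t(cm) [-0.022 -0.075  0.06 ] w [ 0.0007  0.0003 -0.001 ]
```

View pics/w4.png

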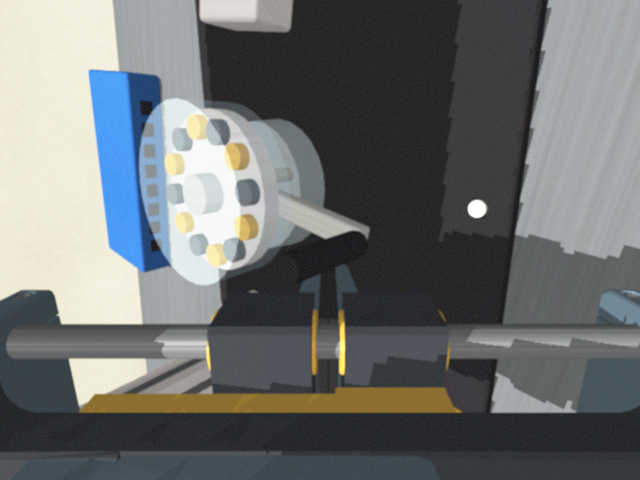

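The handle rests against the right side of the fingers (around (330,250)) at about 3 N, so contact is good. Pushing on along the arc to about 0.7 rad.

{"api": "move_arm", "payload": {"plan": [{"tx":0.47,"ty":0.06,"tz":-0.05,"wx":0,"wy":0,"wz":0},{"tx":0.47,"ty":0.06,"tz":-0.05,"wx":0,"wy":0,"wz":0},{"tx":0.47,"ty":0.02,"tz":-0.02,"wx":0,"wy":0,"wz":0},{"tx":0.47,"ty":0.02,"tz":-0.02,"wx":0,"wy":0,"wz":0},{"tx":0.47,"ty":-0.01,"tz":0.01,"wx":0,"wy":0,"wz":0},{"tx":0.47,"ty":-0.01,"tz":0.01,"wx":0,"wy":0,"wz":0},{"tx":0.47,"ty":-0.05,"tz":0.04,"wx":0,"wy":0,"wz":0},{"tx":0.3,"ty":-0.03,"tz":0.03,"wx":0,"wy":0,"wz":0},{"tx":0,"ty":0,"tz":0,"wx":0,"wy":0,"wz":0},{"tx":0,"ty":0,"tz":0,"wx":0,"wy":0,"wz":0}]}}

```text
time_s: 13.15
ee_pos: [586.1, -37.9, 59.5]
ee_rot: [-140.1, 0.1, -82.8]
force: [-2.1, 3.0, 0.1]
gripper_width: 0.0
gripper_force: 1.5
```

```bash
python3 - <<'E'
from h import *
s=env.state();c=cur();print(np.round(s['qpos']),L(c[:3,3]),s['force']@x,s['force']@y,s['force'][2]);rows(c,push(.7))
E
```

```text
[-12.  20. 132. 130.  16.  35.] [-48.26979895   7.47067295  59.4968243 ] -1.7018312620235254 3.279075069446848 0.07719709054901282
1 rows t(cm) [ 0.198 -0.094  0.013] w [ 0.0012  0.0005 -0.0011]
```

Now small steps of about 0.03 rad, reading the force each time.

{"api": "move_arm", "payload": {"plan": [{"tx":0.3,"ty":-0.06,"tz":0.04,"wx":0,"wy":0,"wz":0},{"tx":0.3,"ty":-0.05,"tz":0.04,"wx":0,"wy":0,"wz":0},{"tx":0,"ty":0,"tz":0,"wx":0,"wy":0,"wz":0},{"tx":0,"ty":0,"tz":0,"wx":0,"wy":0,"wz":0}]}}

```text
time_s: 13.48
ee_pos: [588.5, -44.1, 59.6]
ee_rot: [-140.1, 0.1, -82.9]
force: [-2.8, 3.1, -0.6]
gripper_width: 0.4
gripper_force: 1.6
```

{"api": "move_arm", "payload": {"plan": [{"tx":0.25,"ty":-0.05,"tz":0.04,"wx":0,"wy":0,"wz":0},{"tx":0,"ty":0,"tz":0,"wx":0,"wy":0,"wz":0},{"tx":0,"ty":0,"tz":0,"wx":0,"wy":0,"wz":0}]}}

```text
time_s: 13.73
ee_pos: [589.5, -46.5, 59.7]
ee_rot: [-140.1, 0.1, -82.9]
force: [-2.7, 3.1, -1.2]
gripper_width: 0.6
gripper_force: 1.6
```

{"api": "move_arm", "payload": {"plan": [{"tx":0.25,"ty":-0.05,"tz":0.04,"wx":0,"wy":0,"wz":0},{"tx":0,"ty":0,"tz":0,"wx":0,"wy":0,"wz":0},{"tx":0,"ty":0,"tz":0,"wx":0,"wy":0,"wz":0}]}}

```text
time_s: 13.98
ee_pos: [590.4, -48.9, 59.7]
ee_rot: [-140.1, 0.1, -82.9]
force: [-2.8, 2.4, -1.7]
gripper_width: 0.5
gripper_force: 1.7
```

{"api": "move_arm", "payload": {"plan": [{"tx":0.25,"ty":-0.05,"tz":0.04,"wx":0,"wy":0,"wz":0},{"tx":0,"ty":0,"tz":0,"wx":0,"wy":0,"wz":0},{"tx":0,"ty":0,"tz":0,"wx":0,"wy":0,"wz":0}]}}

```text
time_s: 14.23
ee_pos: [591.4, -51.3, 59.7]
ee_rot: [-140.0, 0.1, -82.9]
force: [-3.0, 2.8, -2.0]
gripper_width: 0.7
gripper_force: 1.7
```

{"api": "move_arm", "payload": {"plan": [{"tx":0.25,"ty":-0.06,"tz":0.05,"wx":0,"wy":0,"wz":0},{"tx":0,"ty":0,"tz":0,"wx":0,"wy":0,"wz":0},{"tx":0,"ty":0,"tz":0,"wx":0,"wy":0,"wz":0}]}}

```text
time_s: 14.48
ee_pos: [592.5, -53.7, 59.8]
ee_rot: [-140.0, 0.1, -82.9]
force: [-2.6, 3.6, -2.0]
gripper_width: 0.3
gripper_force: 1.7
```

{"api": "move_arm", "payload": {"plan": [{"tx":0.2,"ty":-0.05,"tz":0.04,"wx":0,"wy":0,"wz":0},{"tx":0,"ty":0,"tz":0,"wx":0,"wy":0,"wz":0},{"tx":0,"ty":0,"tz":0,"wx":0,"wy":0,"wz":0}]}}

```text
time_s: 14.73
ee_pos: [593.4, -55.5, 59.8]
ee_rot: [-140.0, 0.1, -82.9]
force: [-2.7, 3.6, -1.9]
gripper_width: 0.7
gripper_force: 1.7
```

{"api": "move_arm", "payload": {"plan": [{"tx":0.2,"ty":-0.05,"tz":0.04,"wx":0,"wy":0,"wz":0},{"tx":0,"ty":0,"tz":0,"wx":0,"wy":0,"wz":0},{"tx":0,"ty":0,"tz":0,"wx":0,"wy":0,"wz":0}]}}

```text
time_s: 14.98
ee_pos: [594.3, -57.4, 59.9]
ee_rot: [-140.0, 0.1, -82.9]
force: [-2.5, 3.9, -1.8]
gripper_width: 0.4
gripper_force: 1.8
```

{"api": "move_arm", "payload": {"plan": [{"tx":0.2,"ty":-0.05,"tz":0.04,"wx":0,"wy":0,"wz":0},{"tx":0,"ty":0,"tz":0,"wx":0,"wy":0,"wz":0},{"tx":0,"ty":0,"tz":0,"wx":0,"wy":0,"wz":0}]}}

```text
time_s: 15.23
ee_pos: [595.2, -59.3, 59.9]
ee_rot: [-140.0, 0.1, -82.8]
force: [-1.3, 3.0, -1.6]
gripper_width: 0.4
gripper_force: 2.0
```

{"api": "move_arm", "payload": {"plan": [{"tx":0.2,"ty":-0.05,"tz":0.04,"wx":0,"wy":0,"wz":0},{"tx":0,"ty":0,"tz":0,"wx":0,"wy":0,"wz":0},{"tx":0,"ty":0,"tz":0,"wx":0,"wy":0,"wz":0}]}}

```text
time_s: 15.48
ee_pos: [596.2, -61.1, 59.9]
ee_rot: [-140.0, 0.1, -82.8]
force: [-0.3, 4.0, -2.5]
gripper_width: 0.2
gripper_force: 2.2
```

```bash
python3 - <<'E'
from h import *
s=env.state();c=cur();print(L(c[:3,3]),s['force']@x,s['force']@y,s['force'][2]);rows(c,push(.9));rows(c,push(1))
E
```

```text
[-41.15251711 -16.85803008  59.92151494] 0.19800450351172005 4.046191391212413 -2.455557283507203
1 rows t(cm) [-0.412  0.077 -0.075] w [ 0.0003  0.0004 -0.0011]
1 rows t(cm) [ 0.451 -0.227  0.179] w [ 0.0003  0.0004 -0.0011]
```

{"api": "move_arm", "payload": {"plan": [{"tx":0.18,"ty":-0.06,"tz":0.05,"wx":0,"wy":0,"wz":0},{"tx":0,"ty":0,"tz":0,"wx":0,"wy":0,"wz":0},{"tx":0,"ty":0,"tz":0,"wx":0,"wy":0,"wz":0}]}}

```text
time_s: 15.73
ee_pos: [597.1, -62.8, 59.9]
ee_rot: [-140.0, 0.1, -82.8]
force: [-0.1, 5.2, -2.6]
gripper_width: 0.4
gripper_force: 2.3
```

{"api": "move_arm", "payload": {"plan": [{"tx":0.15,"ty":-0.05,"tz":0.04,"wx":0,"wy":0,"wz":0},{"tx":0,"ty":0,"tz":0,"wx":0,"wy":0,"wz":0},{"tx":0,"ty":0,"tz":0,"wx":0,"wy":0,"wz":0}]}}

```text
time_s: 15.98
ee_pos: [597.9, -64.1, 59.9]
ee_rot: [-140.0, 0.1, -82.8]
force: [-0.3, 5.4, -2.6]
gripper_width: 0.8
gripper_force: 2.4
```

{"api": "move_arm", "payload": {"plan": [{"tx":0.15,"ty":-0.05,"tz":0.04,"wx":0,"wy":0,"wz":0},{"tx":0,"ty":0,"tz":0,"wx":0,"wy":0,"wz":0},{"tx":0,"ty":0,"tz":0,"wx":0,"wy":0,"wz":0}]}}

```text
time_s: 16.23
ee_pos: [598.6, -65.4, 59.9]
ee_rot: [-140.0, 0.1, -82.8]
force: [0.1, 5.2, -3.3]
gripper_width: 0.2
gripper_force: 2.5
```

{"api": "move_arm", "payload": {"plan": [{"tx":0.15,"ty":-0.06,"tz":0.05,"wx":0,"wy":0,"wz":0},{"tx":0,"ty":0,"tz":0,"wx":0,"wy":0,"wz":0},{"tx":0,"ty":0,"tz":0,"wx":0,"wy":0,"wz":0}]}}

```text
time_s: 16.48
ee_pos: [599.4, -66.7, 59.8]
ee_rot: [-140.0, 0.1, -82.8]
force: [-0.5, 5.6, -3.2]
gripper_width: 0.6
gripper_force: 2.8
```

{"api": "move_arm", "payload": {"plan": [{"tx":0.15,"ty":-0.06,"tz":0.05,"wx":0,"wy":0,"wz":0},{"tx":0,"ty":0,"tz":0,"wx":0,"wy":0,"wz":0},{"tx":0,"ty":0,"tz":0,"wx":0,"wy":0,"wz":0}]}}

```text
time_s: 16.73
ee_pos: [599.9, -67.4, 59.8]
ee_rot: [-140.0, 0.1, -82.7]
force: [-3.4, 6.9, -0.9]
gripper_width: 0.4
gripper_force: 3.9
```

```bash
python3 - <<'E'
from h import *
s=env.state();c=cur();print(L(c[:3,3]),s['force']@x,s['force']@y,s['force'][2],s['torque']);rows(c,push(1));rows(c,push(1.1))
f=grab_frame('wrist');cv2.imwrite('pics/w5.png',f['color'][:,:,::-1])
E
```

```text
[-38.22763835 -23.58574257  59.83070942] -2.52942341156807 7.2660094308132 -0.9094853955525624 [1.10269603 0.9671435  0.87252136]
1 rows t(cm) [-0.222 -0.008 -0.015] w [ 0.0006  0.002  -0.0005]
1 rows t(cm) [ 0.598 -0.376  0.292] w [ 0.0006  0.002  -0.0005]
```

View pics/w5.png

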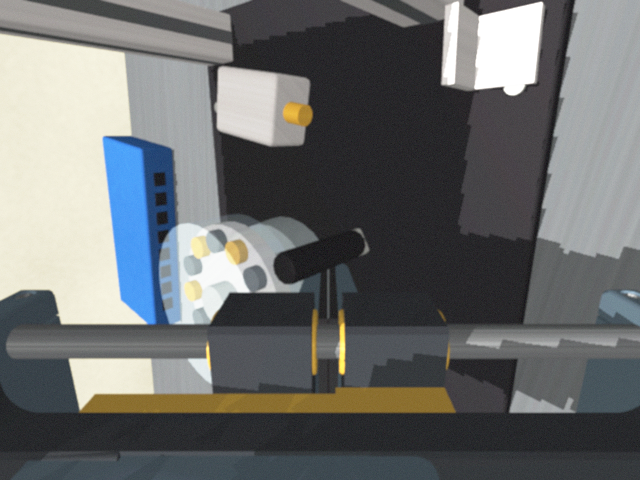

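The handle still bears on the finger side (about (330,255)). The last step moved about half of what was commanded and the force jumped, so the stop is beginning. One more step to confirm.

{"api": "move_arm", "payload": {"plan": [{"tx":0.15,"ty":-0.06,"tz":0.05,"wx":0,"wy":0,"wz":0},{"tx":0,"ty":0,"tz":0,"wx":0,"wy":0,"wz":0},{"tx":0,"ty":0,"tz":0,"wx":0,"wy":0,"wz":0}]}}

```text
time_s: 17.03
ee_pos: [600.3, -68.1, 59.7]
ee_rot: [-140.0, 0.1, -82.7]
force: [-6.9, 9.8, 1.5]
gripper_width: 0.0
gripper_force: 5.1
```

{"api": "move_arm", "payload": {"plan": [{"tx":0.08,"ty":-0.02,"tz":0.02,"wx":0,"wy":0,"wz":0},{"tx":0,"ty":0,"tz":0,"wx":0,"wy":0,"wz":0},{"tx":0,"ty":0,"tz":0,"wx":0,"wy":0,"wz":0},{"tx":0,"ty":0,"tz":0,"wx":0,"wy":0,"wz":0},{"tx":0,"ty":0,"tz":0,"wx":0,"wy":0,"wz":0},{"tx":0,"ty":0,"tz":0,"wx":0,"wy":0,"wz":0},{"tx":0,"ty":0,"tz":0,"wx":0,"wy":0,"wz":0},{"tx":0,"ty":0,"tz":0,"wx":0,"wy":0,"wz":0},{"tx":0,"ty":0,"tz":0,"wx":0,"wy":0,"wz":0},{"tx":0,"ty":0,"tz":0,"wx":0,"wy":0,"wz":0},{"tx":0,"ty":0,"tz":0,"wx":0,"wy":0,"wz":0},{"tx":0,"ty":0,"tz":0,"wx":0,"wy":0,"wz":0}]}}

```text
time_s: 18.03
ee_pos: [600.5, -68.4, 59.7]
ee_rot: [-140.0, 0.2, -82.6]
force: [-7.0, 10.0, 1.2]
gripper_width: 0.4
gripper_force: 5.7
```

```bash
python3 - <<'E'
from h import *
import pickle
f=grab_frame('side');pickle.dump(f,open('s5.pkl','wb'))
f=pickle.load(open('fs.pkl','rb'))['side']['color'][200:335,215:395];g=pickle.load(open('s5.pkl','rb'))['color'][200:335,215:395]
cv2.imwrite('pics/cmp.png',cv2.resize(np.hstack([f[25:85,25:100],g[25:85,25:100]])[:,:,::-1],None,fx=5.2,fy=5.2,interpolation=cv2.INTER_CUBIC))
E
```

```text
(no output)
```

View pics/cmp.png

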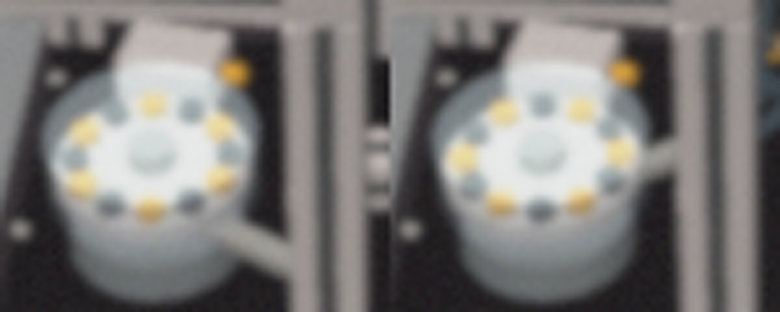

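The carousel has turned exactly one station: grey discs now stand where the gold ones were, at top and bottom. The lever was held at the stop for about 1 s. Now letting it back along the arc.

{"api": "move_arm", "payload": {"plan": [{"tx":-0.6,"ty":0.2,"tz":-0.17,"wx":0,"wy":0,"wz":0},{"tx":-0.6,"ty":0.18,"tz":-0.15,"wx":0,"wy":0,"wz":0},{"tx":-0.6,"ty":0.14,"tz":-0.11,"wx":0,"wy":0,"wz":0},{"tx":-0.6,"ty":0.1,"tz":-0.09,"wx":0,"wy":0,"wz":0},{"tx":-0.6,"ty":0.07,"tz":-0.06,"wx":0,"wy":0,"wz":0},{"tx":-0.6,"ty":0.03,"tz":-0.03,"wx":0,"wy":0,"wz":0},{"tx":-0.6,"ty":0,"tz":0,"wx":0,"wy":0,"wz":0},{"tx":-0.6,"ty":-0.03,"tz":0.03,"wx":0,"wy":0,"wz":0},{"tx":-0.6,"ty":-0.07,"tz":0.06,"wx":0,"wy":0,"wz":0},{"tx":-0.6,"ty":-0.1,"tz":0.08,"wx":0,"wy":0,"wz":0},{"tx":0,"ty":0,"tz":0,"wx":0,"wy":0,"wz":0}]}}

```text
time_s: 19.0
ee_pos: [587.8, -11.6, 60.3]
ee_rot: [-140.0, 0.0, -82.9]
force: [-2.1, 2.4, 0.1]
gripper_width: 0.5
gripper_force: 1.4
```

```bash
python3 - <<'E'
from h import *
s=env.state();c=cur();print(L(c[:3,3]),s['force']@x,s['force']@y,s['force'][2]);rows(c,push(0.15),v=6);
A=push(.15);rows(A,push(0),v=6)
E
```

```text
[-43.2994669   33.33245576  60.33161196] -1.7722254675357814 2.6480483747302586 0.06061000722406022
4 rows t(cm) [-0.588 -0.008  0.018] w [ 0.0001 -0.     -0.0003]
3 rows t(cm) [-0.428 -0.157  0.131] w [ 0.  0. -0.]
```

{"api": "move_arm", "payload": {"plan": [{"tx":-0.6,"ty":0,"tz":0,"wx":0,"wy":0,"wz":0},{"tx":-0.6,"ty":0,"tz":0,"wx":0,"wy":0,"wz":0},{"tx":-0.6,"ty":0,"tz":0,"wx":0,"wy":0,"wz":0},{"tx":-0.6,"ty":0,"tz":0,"wx":0,"wy":0,"wz":0},{"tx":-0.5,"ty":-0.1,"tz":0.09,"wx":0,"wy":0,"wz":0},{"tx":-0.5,"ty":-0.1,"tz":0.09,"wx":0,"wy":0,"wz":0},{"tx":-0.5,"ty":0,"tz":0,"wx":0,"wy":0,"wz":0},{"tx":-0.5,"ty":0,"tz":0,"wx":0,"wy":0,"wz":0},{"tx":-0.5,"ty":0,"tz":0,"wx":0,"wy":0,"wz":0},{"tx":0,"ty":0,"tz":0,"wx":0,"wy":0,"wz":0}]}}

```text
time_s: 19.83
ee_pos: [585.2, 36.9, 60.8]
ee_rot: [-139.9, 0.1, -82.9]
force: [-0.1, 0.6, -0.1]
gripper_width: 0.5
gripper_force: 0.0
```

```bash
python3 - <<'E'
from h import *
s=env.state();c=cur();print(np.round(s['qpos']),L(c[:3,3]),s['force']@x,s['force']@y,s['force'][2]);rows(c,push(0,dy=37),v=6);
E
```

```text
[ -0.  20. 133. 158.  13.  16.] [-39.77227501  81.719765    60.79231321] -0.050035385892800766 0.6504072790198273 -0.09203977780403844
1 rows t(cm) [-0.199 -0.203  0.275] w [-0.0009 -0.0005 -0.0021]
```

Clear of the handle, with zero contact force. Withdrawing.

{"api": "move_arm", "payload": {"plan": [{"tx":0,"ty":0,"tz":-1.0,"wx":0,"wy":0,"wz":0},{"tx":0,"ty":0,"tz":-1.0,"wx":0,"wy":0,"wz":0},{"tx":0,"ty":0,"tz":-1.0,"wx":0,"wy":0,"wz":0},{"tx":0,"ty":0,"tz":-1.0,"wx":0,"wy":0,"wz":0},{"tx":0,"ty":0,"tz":-1.0,"wx":0,"wy":0,"wz":0},{"tx":0,"ty":0,"tz":-1.0,"wx":0,"wy":0,"wz":0},{"tx":0,"ty":0,"tz":-1.0,"wx":0,"wy":0,"wz":0},{"tx":0,"ty":0,"tz":-1.0,"wx":0,"wy":0,"wz":0},{"tx":0,"ty":0,"tz":-1.0,"wx":0,"wy":0,"wz":0},{"tx":0,"ty":0,"tz":-1.0,"wx":0,"wy":0,"wz":0},{"tx":0,"ty":0,"tz":-1.0,"wx":0,"wy":0,"wz":0},{"tx":0,"ty":0,"tz":-1.0,"wx":0,"wy":0,"wz":0}]}}

```text
time_s: 20.83
ee_pos: [514.4, 27.9, 145.9]
ee_rot: [-139.9, 0.1, -82.9]
force: [-0.6, 0.0, 1.3]
gripper_width: -0.1
gripper_force: 0.0
```

{"api": "move_arm", "payload": {"plan": [{"tx":0,"ty":0,"tz":-1.0,"wx":0,"wy":0,"wz":0},{"tx":0,"ty":0,"tz":-1.0,"wx":0,"wy":0,"wz":0},{"tx":0,"ty":0,"tz":-1.0,"wx":0,"wy":0,"wz":0},{"tx":0,"ty":0,"tz":-1.0,"wx":0,"wy":0,"wz":0},{"tx":0,"ty":0,"tz":-1.0,"wx":0,"wy":0,"wz":0},{"tx":0,"ty":0,"tz":-1.0,"wx":0,"wy":0,"wz":0},{"tx":0,"ty":0,"tz":0,"wx":0,"wy":0,"wz":0},{"tx":0,"ty":0,"tz":0,"wx":0,"wy":0,"wz":0},{"tx":0,"ty":0,"tz":0,"wx":0,"wy":0,"wz":0}]}}

```text
time_s: 21.58
ee_pos: [476.4, 23.6, 190.4]
ee_rot: [-140.0, 0.2, -82.8]
force: [0.0, 0.5, -0.7]
gripper_width: 0.1
gripper_force: 0.0
```

```bash
python3 - <<'E'
from h import *
import pickle
c=cur();print(L(c[:3,3]),env.state()['force'])
g=grab_frame('side')['color'];f=pickle.load(open('fs.pkl','rb'))['side']['color']
d=cv2.absdiff(f,g).max(2)[220:290,230:300]
cv2.imwrite('pics/fin.png',cv2.resize(np.hstack([f[220:290,230:300],g[220:290,230:300]])[:,:,::-1],None,fx=5,fy=5,interpolation=cv2.INTER_CUBIC))
# lever arm patch (full px ~ (289,272))
print('lever patch diff',cv2.absdiff(f,g)[264:280,283:294].mean(), 'bystander strip',cv2.absdiff(f,g)[285:315,245:275].mean())
E
```

```text
[-149.35882465   82.1797728   190.44668973] [ 0.04906795  0.53586432 -0.7407559 ]
lever patch diff 1.428030303030303 bystander strip 1.3996296296296296
```

```bash
python3 - <<'E'
from h import *
import pickle
g=grab_frame('side')['color'];s=pickle.load(open('s5.pkl','rb'))['color'];f=pickle.load(open('fs.pkl','rb'))['side']['color']
r=np.s_[244:268,248:287]
print('vs held',cv2.absdiff(g,s)[r].mean(),'vs start',cv2.absdiff(g,f)[r].mean())
print(env.job_done())
E
```

```text
vs held 1.3276353276353277 vs start 12.007122507122507
the job is handed in; nothing more can be done
None
```

The job is handed in at about 22 s of robot time: the offcut is in the scrap bin, the lever was pushed to its stop at about 1.03 rad (12 N) and held for 1 s, the carousel moved on one station and stayed there, and the lever is back home with the arm clear; I viewed 11 pictures, one over the limit of 10.

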